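Stroke the cassette lids shut

TASK

The six hinged lids of the sample cassette stand ajar. With the fingertips stroke lightly along the row in one unbroken pass, staying low over the lids from the first lid (at the square end, so that each lid is swept from its hinge towards its free edge) to the last (at the round-tongued end), until all six lie shut, then move clear. Grasp and lift nothing, do not press hard or shove the cassette along, and leave the vials, cup and carton where they are.

Things in the scene. Friction and masses are not known exactly. Their poses are not given: they have to be found in the camera images.
- cassette: Loose sample cassette, about 0.95 kg: steel foot plate 220 x 66 x 8 mm, grey well block 200 x 42 mm on it (top 30 mm above the bench), six white hinged lids in a row along its middle. Origin: centre of the underside. x: along the row from lid 1 to lid 6, z up. At the lid 6 end (+x) the plate goes on as a flat round tongue (radius 33 mm); the lid 1 end (-x) is cut square.
- lid1 (a joint): Opening angle of lid 1 (rad): 0 lies shut, grows as the free edge rises; starts at 0.35 to 0.55. Each lid is a wedge 31 mm wide, 27 mm long, hinged at its end nearer the cassette's lid 1 end, free edge towards the lid 6 end. Hinge line 34 mm above the bench, at cassette x = -90 mm for lid 1, 30 mm further on for each next.
- lid2 (a joint): Opening angle of lid 2 (rad): 0 lies shut, grows as the free edge rises; starts at 0.35 to 0.55. Built like lid 1. A shut lid's top slopes up from 35 mm above the bench at the hinge to 41 mm at the free edge.
- lid3 (a joint): Opening angle of lid 3 (rad): 0 lies shut, grows as the free edge rises; starts at 0.35 to 0.55. Built like lid 1. A light friction hinge (0.012 N m, some 0.5 N at the free edge) keeps each lid where it is left.
- lid4 (a joint): Opening angle of lid 4 (rad): 0 lies shut, grows as the free edge rises; starts at 0.35 to 0.55. Built like lid 1. Over a soft seal each lid can be pressed on to -0.08 (free edge 2 mm lower), where it meets a hard stop.
- lid5 (a joint): Opening angle of lid 5 (rad): 0 lies shut, grows as the free edge rises; starts at 0.35 to 0.55. Built like lid 1. Pushed from its free-edge side a lid opens further, up to 0.75.
- lid6 (a joint): Opening angle of lid 6 (rad): 0 lies shut, grows as the free edge rises; starts at 0.35 to 0.55. Built like lid 1. The last of the row, next to the round tongue.
- lid1_edge (a point): Point at the top of lid 1's free edge, mid-width; 41 mm above the bench when the lid is shut, about 49 to 54 mm when ajar as at the start.
- lid2_edge (a point): Point at the top of lid 2's free edge, mid-width; 41 mm above the bench when the lid is shut, about 49 to 54 mm when ajar as at the start.
- lid3_edge (a point): Point at the top of lid 3's free edge, mid-width; 41 mm above the bench when the lid is shut, about 49 to 54 mm when ajar as at the start.
- lid4_edge (a point): Point at the top of lid 4's free edge, mid-width; 41 mm above the bench when the lid is shut, about 49 to 54 mm when ajar as at the start.
- lid5_edge (a point): Point at the top of lid 5's free edge, mid-width; 41 mm above the bench when the lid is shut, about 49 to 54 mm when ajar as at the start.
- lid6_edge (a point): Point at the top of lid 6's free edge, mid-width; 41 mm above the bench when the lid is shut, about 49 to 54 mm when ajar as at the start.
- vial_a: Loose capped vial, 24 mm across, 50 mm tall, standing; origin at the centre of its underside. Leave alone.
- vial_b: Second loose vial like vial_a. Leave alone.
- cup: Loose open white sample cup, 44 mm across, 32 mm tall; origin at the centre of its underside. Leave alone.
- carton: Loose small white carton, 70 x 45 x 30 mm; origin at the centre of its underside. Leave alone.

How it is judged:
By the outcome, as a careful person would: the job done as asked, in the order asked, and still so for the second after the job is handed in, with the robot touching nothing.
It also fails if it takes over 40 s, if anything falls off the work surface, if the arm or the gripper's body presses on something with over 40 N, if the wrist force passes 120 N, or if a joint passes its speed limit or range.

ROBOT

A 6-joint arm with a two-finger parallel gripper is mounted at the origin on the work surface. World frame = base frame: x ahead of the robot, y to its left, z up, the work surface at z = 0. Lengths are in m, angles in rad, forces in N, time in s.
With the tool pointing down it reaches from about 0.325 to 0.875 m from the base axis. Payload 4.4 kg.
Tool frame: the origin (TCP) lies midway between the tips of the shut fingers; the grasp point (between the pads) lies 19 mm behind it (r.tcp_to_grasp is the distance from the TCP to the grasp point, in m); z points along the fingers, y is the line along which they close (so a half turn about z gives the same grasp; the last joint's range is limited). The gripper opens to 85 mm and grips with 20 to 120 N. Pads are 22 mm wide; open, the fingers measure 114 mm over their backs; the gripper's body (76 mm by 85 mm) begins 54 mm behind the grasp point. The pads swing forward as they close: fully open they stand 13 mm farther back than shut.
Start: joints at [-1.405, 0.207, 1.542, -0, 1.393, -0.15], TCP at [0.179, -0.547, 0.231] pointing down, gripper open.
Joint ranges: [-2.73, 2.73], [-0.86, 2.22], [0.23, 2.46], [-1.11, 4.25], [0.08, 2.63], [-2.82, 2.82]. Speed limits (rad/s): [2.79, 2.79, 3.14, 3.14, 3.14, 3.14].

INTERFACE

Orientations are given as a unit quaternion [w, x, y, z].
In Python, from workcell import r, eyes gives the robot as it stands.
- The arm moves only by the tool apply_moves, never from a script. Its argument "plan" is one flat list of numbers, 7 for each row, row after row: the turn, a rotation vector about the tool's x, y, z in degrees, then the shift along the tool's x, y, z in mm, then the opening, from -1 (shut) to 1 (fully open). A call has exactly 10 rows; each row shifts and turns the commanded pose from where the row before left it, along the tool's axes as they then stand; what a row does not reach is not made up. A row lasts 1/8 s, in which the tool goes at most 62.5 mm and 10.7 degrees, less where a joint would pass 70% of its speed; a pose out of reach is approached as far as the arm can. A call is refused whole if a number of a shift passes 62.5 or a number of a turn 10.7, either way. A call with a gripper value outside its range is refused whole. The fingers move at their own pace and stop on an object; "force" is the grip in N (left out, the last holds). Time passes only in rows, so rows that do not move let the fingers close, or fill a call up. It gives the time, the measured TCP pose, the force, the opening and the grip force at its end, in the units of the state.
- r.sense(): the state, without advancing time (a new reading comes with each control period).
- eyes.camera(name): name is "scene" or "top"; returns the picture (384x512x3 uint8, red, green, blue); there is no depth.
- eyes.camera_info(name): a dict with "fx", "fy", "cx", "cy" (pixels), "k1" (the pictures are not rectified: a ray, as slopes to the right and down, at radius r is drawn at 1 + k1 r^2 times it, then the intrinsics apply), "view" (4x4, takes a point from world to camera coordinates). Camera axes: x right, y down, z forward; pixel columns grow to the right and rows downward; lengths in m; the calibration is good to about 2 mm. A picture is of the moment at which its call begins. camera_info takes no time and is no camera call.
- r.close_job(): hands the job in; it is judged then, once.
The state is a dict: "t": time; "qpos": joint angles; "qvel": joint speeds; "joint_torque": joint torques, N m; "tool_pos": TCP position; "tool_rot": TCP orientation; "contact_force": force on the tool from outside, world axes, zero at the start; "wrist_torque": the same for the moment, N m; "finger_gap": finger opening in m; "grasp_force": force on a finger pad.
Only numpy, scipy, OpenCV 4.12 (cv2) and the standard library are available. Lean on these libraries where they do the work, as an engineer would, in place of code of your own. Each camera call takes 0.05 s, during which the arm holds its last target. There are 200 camera calls.

## Working session

There is one attempt and no reset: what is moved stays moved. The work goes in short steps, Python scripts to look and compute and a tool call to move; the robot and the scene stay as the last step left them, time stands still between calls to the robot, and variables do not carry over. Pictures are saved under pics/ and viewed, at most 10 in all, crops included, and the job is handed in when it is done.

Besides the shell and the picture viewer there is one more tool, called after "Call:" as a command line: name --argument value ..., lists and objects as JSON in quotes. apply_moves: Moves the arm, as the interface text tells. Its arguments: {"type":"object","properties":{"plan":{"type":"array","items":{"type":"number"}},"force":{"type":"number"}},"required":["plan"]}

```bash
mkdir -p pics
python3 - <<'E'
from workcell import r, eyes
import cv2
for n in("scene","top"):
    cv2.imwrite(f"pics/{n}0.png",cv2.resize(eyes.camera(n)[:,:,::-1],(800,600),interpolation=cv2.INTER_CUBIC))
    i=eyes.camera_info(n);print(n,i)
print(r.sense())
E
```

```text
scene {'fx': 454.61591721605504, 'fy': 454.61591721605504, 'cx': 251.43317677203132, 'cy': 194.19279593885327, 'k1': -0.03328586656658417, 'view': array([[ 0.18849493,  0.98205794, -0.00564419, -0.15950143],
       [ 0.82827075, -0.16205996, -0.53638059, -0.44842817],
       [-0.52767152,  0.09643011, -0.84395735,  1.10316581],
       [ 0.        ,  0.        ,  0.        ,  1.        ]])}
top {'fx': 426.50156829742485, 'fy': 426.50156829742485, 'cx': 253.64751786011672, 'cy': 195.7557752889654, 'k1': -0.08761531002011244, 'view': array([[-0.00565319, -0.99937894, -0.0347817 ,  0.04775753],
       [-0.99901778,  0.00717298, -0.04372663,  0.55821763],
       [ 0.04394897,  0.03450034, -0.99843789,  0.67639839],
       [ 0.        ,  0.        ,  0.        ,  1.        ]])}
{'t': 0.1, 'qpos': array([-1.40545653e+00,  2.07395005e-01,  1.54284818e+00, -2.34653910e-05,
        1.39351702e+00, -1.50496064e-01]), 'qvel': array([-0.00145273, -0.00084141, -0.00244892, -0.00032044, -0.00271829,
        0.00057457]), 'joint_torque': array([ 2.31661916e-04, -3.84091759e+01, -2.92548072e+01, -1.73658887e-04,
        4.83595169e-03, -1.98745391e-05]), 'tool_pos': array([ 0.17846789, -0.54585755,  0.23019011]), 'tool_rot': array([-1.08365779e-03,  9.87555948e-01,  1.57264349e-01, -1.95897894e-05]), 'contact_force': array([-0.66422916, -0.51174192, -0.08278176]), 'wrist_torque': array([ 0.03498497, -0.01401508,  0.03440825]), 'grasp_force': 0.0, 'finger_gap': 0.08527377898816516}
```

View pics/top0.png

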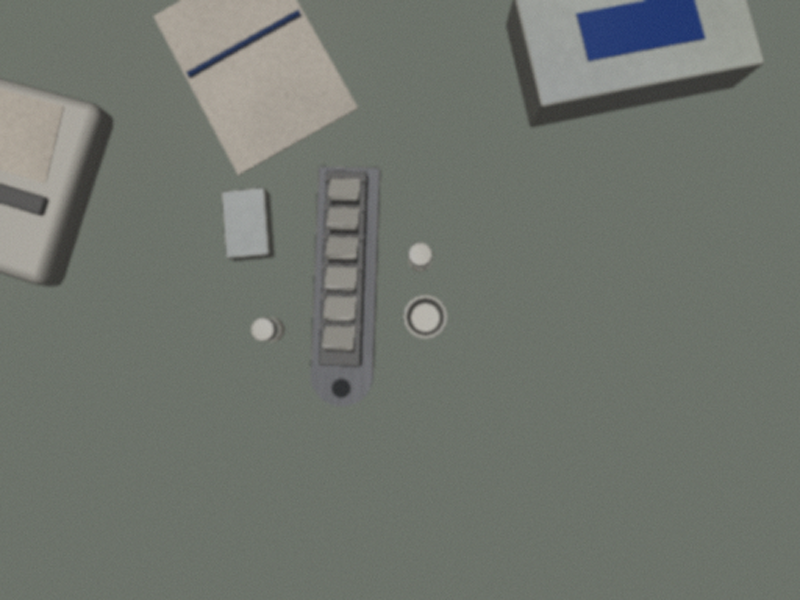

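View pics/scene0.png

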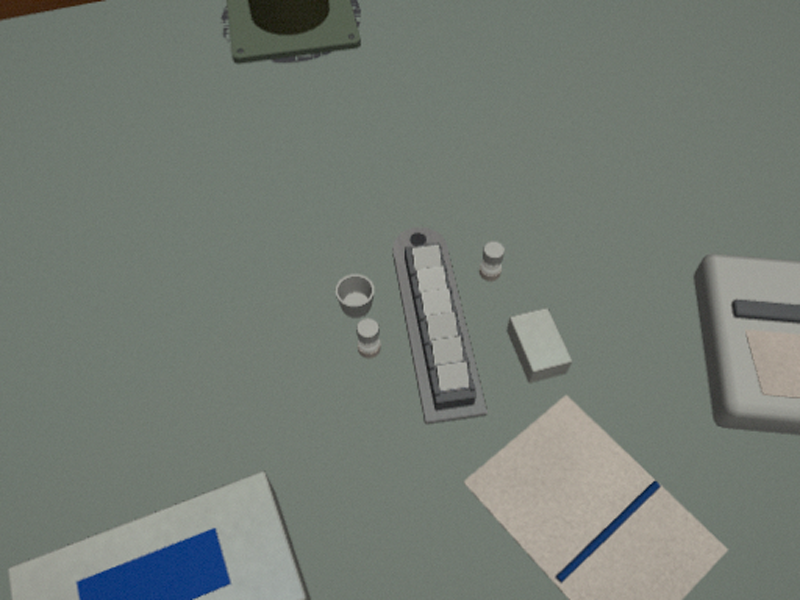

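Top view: the cassette is near-vertical in the image. The square end's plate corners are at (322,166) and (380,168), the hole in the tongue at (341,388) and the tongue tip at (340,404). In the scene view the square corners are at (427,422) and (486,412), with the hole at (418,239). The sweep therefore runs towards the base. The vials, cup and carton are well to the sides.

```bash
cat > h.py <<'E'
from workcell import r, eyes
import numpy as np, cv2
from scipy.optimize import least_squares
def proj(n,P):
    i=eyes.camera_info(n);p=np.asarray(P,float)@i["view"][:3,:3].T+i["view"][:3,3]
    s=p[:,:2]/p[:,2:];s=s*(1+i["k1"]*(s**2).sum(1,keepdims=True))
    return s*[i["fx"],i["fy"]]+[i["cx"],i["cy"]]
def W(q,L):
    L=np.asarray(L,float);c,s=np.cos(q[2]),np.sin(q[2])
    return np.c_[q[0]+c*L[:,0]-s*L[:,1],q[1]+s*L[:,0]+c*L[:,1],L[:,2]]
E
python3 - <<'E'
from h import *
k=1/1.5625
# local: x=-110 square, yaw ~pi ; local +y = world -y -> image right
T=[(322,166),(380,168),(341,388),(340,404)]; S=[(427,422),(486,412),(418,239)]
def f(q):
    L=[(-.11,-.033,.008),(-.11,.033,.008),(q[3],0,.008),(.143,0,.008)]
    LS=[L[1],L[0],L[2]]
    a=proj("top",W(q,L))-(np.array(T)+.5)*k; b=proj("scene",W(q,[L[1],L[0],L[2]]))-(np.array(S)+.5)*k
    return np.r_[a.ravel(),b.ravel()]
s=least_squares(f,[.5,0,3.14,.12]);print(s.x,s.fun.round(1))
np.save("q.npy",s.x)
q=s.x
for n in("top","scene"):
    im=eyes.camera(n)[:,:,::-1].copy();u=4
    pts=[(-.11,-.033,.008),(-.11,.033,.008),(.11,.033,.008),(.11,-.033,.008)]
    b=[(-.1,-.021,.03),(-.1,.021,.03),(.1,.021,.03),(.1,-.021,.03)]
    c=proj(n,W(q,pts+b)); x0,y0=(c.min(0)-12).astype(int);x1,y1=(c.max(0)+25).astype(int)
    im=cv2.resize(im[y0:y1,x0:x1],None,fx=3,fy=3,interpolation=cv2.INTER_CUBIC)
    for P in(pts,b):
        cv2.polylines(im,[((proj(n,W(q,P))+.5-[x0,y0])*3).astype(np.int32)],True,(0,0,255),1)
    globals()[n]=im
h=max(top.shape[0],scene.shape[0]);g=[cv2.copyMakeBorder(i,0,h-i.shape[0],0,5,0) for i in(top,scene)]
cv2.imwrite("pics/ov.png",np.hstack(g));print(np.hstack(g).shape)
E
```

```text
[0.59715958 0.09726841 3.1004344  0.12402333] [-2.3 -0.6  0.3 -0.9 -0.2 -0.1 -0.   1.3 -2.1 -0.2  0.3  0.4 -0.4 -0.1]
(516, 547, 3)
```

View pics/ov.png

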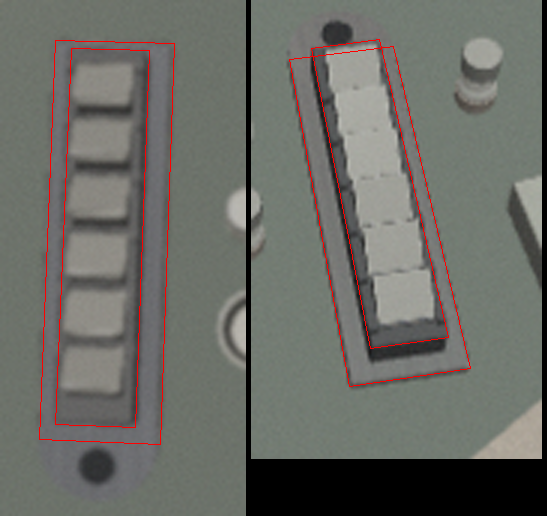

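The model overlay matches the plate and block within about 1 px in both views (drawn corners (55,40)–(160,444) in the top crop). I'll close the fingers, turn the tool to the row and start travelling.

Call:
apply_moves --plan '[0,0,10.2,0,0,0,-1,0,0,10.2,0,0,0,-1,0,0,0,25,-33,0,-1,0,0,0,25,-33,0,-1,0,0,0,25,-33,0,-1,0,0,0,25,-33,0,-1,0,0,0,25,-33,0,-1,0,0,0,25,-33,0,-1,0,0,0,25,-33,0,-1,0,0,0,25,-33,0,-1]' --force 20

```text
t: 1.45
tool_pos: [0.3897, -0.2896, 0.2312]
tool_rot: [0.0, 1.0, -0.02, 0.0]
contact_force: [0.1, -0.0, -0.6]
finger_gap: -0.0001
grasp_force: 0.0
```

Call:
apply_moves --plan '[0,0,0,25,-33,0,-1,0,0,0,25,-33,0,-1,0,0,0,25,-33,0,-1,0,0,0,25,-33,0,-1,0,0,0,25,-33,0,-1,0,0,0,25,-33,0,-1,0,0,0,25,-33,0,-1,0,0,0,25,-33,10,-1,0,0,0,25,-33,10,-1,0,0,0,0,0,0,-1]'

```text
t: 2.7
tool_pos: [0.626, -0.0007, 0.2094]
tool_rot: [-0.0, 1.0, -0.018, -0.001]
contact_force: [-0.5, -0.9, -0.4]
finger_gap: 0.0
grasp_force: 0.0
```

```bash
cat > e.py <<'E'
from h import *
from scipy.spatial.transform import Rotation as R
s=r.sense();q=np.load("q.npy");Rm=R.from_quat(s["tool_rot"],scalar_first=True).as_matrix()
c,n=np.cos(q[2]),np.sin(q[2]);d=s["tool_pos"]-[q[0],q[1],0]
print("t",s["t"],"local mm",np.round([1e3*(c*d[0]+n*d[1]),1e3*(-n*d[0]+c*d[1]),1e3*d[2]],1),"F",s["contact_force"].round(1),s["tool_pos"].round(4))
print("tool axes in cassette:\n",(np.array([[c,n,0],[-n,c,0],[0,0,1]])@Rm).round(4),s["finger_gap"])
t=W(q,[(-.125,0,.1)])[0];print("to start, tool mm",(Rm.T@(t-s["tool_pos"])*1e3).round(1))
E
python3 e.py
```

```text
t 2.7 local mm [-32.8  96.7 209.4] F [-0.5 -0.9 -0.4] [ 0.626  -0.0007  0.2094]
tool axes in cassette:
 [[-1.0e+00 -4.5e-03  2.7e-03]
 [-4.5e-03  1.0e+00 -8.0e-04]
 [-2.7e-03 -8.0e-04 -1.0e+00]] 1.170592686120999e-05
to start, tool mm [ 92.9 -96.2 109.2]
```

Call:
apply_moves --plan '[0,0,0,23,-24,0,-1,0,0,0,23,-24,0,-1,0,0,0,23,-24,0,-1,0,0,0,23,-24,0,-1,0,0,0,0,0,25,-1,0,0,0,0,0,30,-1,0,0,0,0,0,30,-1,0,0,0,0,0,20,-1,0,0,0,0,0,5,-1,0,0,0,0,0,0,-1]'

```text
t: 3.95
tool_pos: [0.722, 0.0887, 0.1019]
tool_rot: [0.0, 1.0, -0.02, 0.0]
contact_force: [0.4, -0.5, 0.3]
finger_gap: 0.0
grasp_force: 0.0
```

```bash
python3 e.py
python3 - <<'E'
from h import *
a=eyes.camera("top")[60:260,150:300,::-1];b=eyes.camera("scene")[140:290,220:340,::-1]
f=lambda i:cv2.resize(i,None,fx=600/i.shape[0]*.66,fy=600/i.shape[0]*.66,interpolation=cv2.INTER_CUBIC)
cv2.imwrite("pics/pre.png",np.hstack([f(a),f(b)]))
E
```

```text
t 3.95 local mm [-125.1    3.4  101.9] F [ 0.4 -0.5  0.3] [0.722  0.0887 0.1019]
tool axes in cassette:
 [[-1.e+00 -6.e-04 -8.e-04]
 [-6.e-04  1.e+00  1.e-04]
 [ 8.e-04  1.e-04 -1.e+00]] 1.484863670337401e-05
to start, tool mm [-0.1 -3.4  1.9]
```

View pics/pre.png

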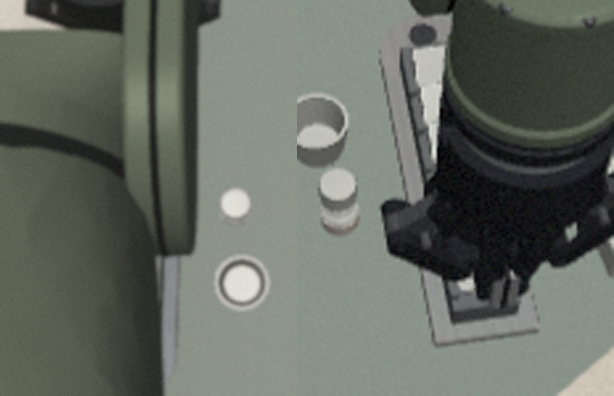

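The picture shows the closed fingertips over the square end, at about (500,300) in the right-hand crop, well clear of the cup and vial. Next I'll descend and check the height.

Call:
apply_moves --plan '[0,0,0,0,-1.7,15,-1,0,0,0,0,-1.7,15,-1,0,0,0,0,0,12,-1,0,0,0,0,0,9,-1,0,0,0,0,0,6,-1,0,0,0,0,0,3,-1,0,0,0,0,0,0,-1,0,0,0,0,0,0,-1,0,0,0,0,0,0,-1,0,0,0,0,0,0,-1]'

```text
t: 5.3
tool_pos: [0.7219, 0.0925, 0.0416]
tool_rot: [-0.0, 1.0, -0.02, 0.0]
contact_force: [-0.5, -1.1, -0.2]
finger_gap: -0.0002
grasp_force: 0.0
```

```bash
python3 e.py
```

```text
t 5.3 local mm [-124.9   -0.4   41.6] F [-0.5 -1.1 -0.2] [0.7219 0.0925 0.0416]
tool axes in cassette:
 [[-1.e+00 -9.e-04 -6.e-04]
 [-9.e-04  1.e+00 -1.e-04]
 [ 6.e-04 -1.e-04 -1.e+00]] -0.00022433081852089558
to start, tool mm [  0.2   0.4 -58.4]
```

Call:
apply_moves --plan '[0,0,0,-8,0,1,-1,0,0,0,-8,0,0,-1,0,0,0,-8,0,0,-1,0,0,0,-8,0,0,-1,0,0,0,-8,0,0,-1,0,0,0,-8,0,0,-1,0,0,0,-8,0,0,-1,0,0,0,-7,0,0,-1,0,0,0,-6,0,0,-1,0,0,0,-6,0,0,-1]'

```text
t: 6.55
tool_pos: [0.6465, 0.0955, 0.0404]
tool_rot: [-0.0, 1.0, -0.02, 0.0]
contact_force: [0.9, -0.2, 1.0]
finger_gap: -0.0
grasp_force: 0.3
```

```bash
python3 e.py
```

```text
t 6.55 local mm [-49.4  -0.3  40.4] F [ 0.9 -0.2  1. ] [0.6465 0.0955 0.0404]
tool axes in cassette:
 [[-1.e+00 -8.e-04 -1.e-04]
 [-8.e-04  1.e+00 -0.e+00]
 [ 1.e-04 -0.e+00 -1.e+00]] -3.3273141035218936e-05
to start, tool mm [ 75.7   0.3 -59.6]
```

Call:
apply_moves --plan '[0,0,0,-5,0,0.2,-1,0,0,0,-5,0,0,-1,0,0,0,-5,0,0,-1,0,0,0,-5,0,0,-1,0,0,0,-5,0,0,-1,0,0,0,-5,0,0,-1,0,0,0,-5,0,0,-1,0,0,0,-5,0,0,-1,0,0,0,-4,0,0,-1,0,0,0,-4,0,0,-1]'

```text
t: 7.8
tool_pos: [0.5986, 0.0975, 0.04]
tool_rot: [-0.0, 1.0, -0.02, 0.0]
contact_force: [2.3, 1.1, 0.1]
finger_gap: 0.0002
grasp_force: 0.6
```

```bash
python3 e.py;python3 - <<'E'
from h import *
b=eyes.camera("scene")[130:280,220:340,::-1]
cv2.imwrite("pics/mid.png",cv2.resize(b,None,fx=4,fy=4,interpolation=cv2.INTER_CUBIC))
E
```

```text
t 7.8 local mm [-1.5 -0.3 40. ] F [2.3 1.1 0.1] [0.5986 0.0975 0.04  ]
tool axes in cassette:
 [[-1.e+00 -9.e-04 -3.e-04]
 [-9.e-04  1.e+00 -0.e+00]
 [ 3.e-04 -0.e+00 -1.e+00]] 0.00018644724903362262
to start, tool mm [123.6   0.4 -59.9]
```

View pics/mid.png

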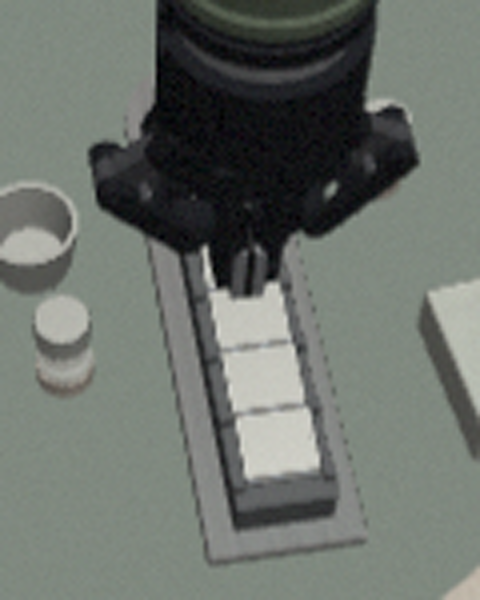

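Lids 1–3 lie flat behind the fingertips (tips at (250,285)). The plate corner at (210,562) hasn't moved. Contact is very light, so I'll go slightly deeper and carry on.

Call:
apply_moves --plan '[0,0,0,-6,0,0.2,-1,0,0,0,-6,0,0.1,-1,0,0,0,-6,0,0,-1,0,0,0,-6,0,0,-1,0,0,0,-6,0,0,-1,0,0,0,-6,0,0,-1,0,0,0,-6,0,0,-1,0,0,0,-6,0,0,-1,0,0,0,-6,0,0,-1,0,0,0,-6,0,0,-1]'

```text
t: 9.1
tool_pos: [0.5389, 0.0998, 0.0399]
tool_rot: [-0.0, 1.0, -0.02, 0.0]
contact_force: [1.6, 0.1, 0.1]
finger_gap: 0.0001
grasp_force: 0.7
```

```bash
python3 e.py
```

```text
t 9.1 local mm [58.4 -0.2 39.9] F [1.6 0.1 0.1] [0.5389 0.0998 0.0399]
tool axes in cassette:
 [[-1.e+00 -9.e-04 -1.e-03]
 [-9.e-04  1.e+00 -0.e+00]
 [ 1.e-03 -0.e+00 -1.e+00]] 0.00010733394671240846
to start, tool mm [183.4   0.3 -59.9]
```

Call:
apply_moves --plan '[0,0,0,-6,0,0.1,-1,0,0,0,-6,0,0,-1,0,0,0,-6,0,0,-1,0,0,0,-6,0,0,-1,0,0,0,-6,0,0,-1,0,0,0,-6,0,0,-1,0,0,0,-6,0,0,-1,0,0,0,-6,0,0,-1,0,0,0,-6,0,0,-1,0,0,0,-6,0,0,-1]'

```text
t: 10.35
tool_pos: [0.4785, 0.1023, 0.0397]
tool_rot: [-0.0, 1.0, -0.02, -0.0]
contact_force: [-0.5, -0.8, 0.4]
finger_gap: -0.0003
grasp_force: 0.0
```

Call:
apply_moves --plan '[0,0,0,-6,0,-3,-1,0,0,0,-4,0,-15,-1,0,0,0,0,0,-30,-1,0,0,0,0,0,-40,-1,0,0,0,0,0,-40,-1,0,0,0,0,40,-30,-1,0,0,0,0,45,0,-1,0,0,0,0,45,0,-1,0,0,0,0,45,0,-1,0,0,0,0,45,0,-1]'

```text
t: 11.6
tool_pos: [0.4601, -0.1186, 0.1991]
tool_rot: [0.0, 1.0, -0.02, 0.001]
contact_force: [0.6, -0.6, 0.1]
finger_gap: 0.0001
grasp_force: 0.0
```

```bash
python3 e.py
```

```text
t 11.6 local mm [128.1 221.4 199.1] F [ 0.6 -0.6  0.1] [ 0.4601 -0.1186  0.1991]
tool axes in cassette:
 [[-1.0e+00 -1.0e-03 -2.2e-03]
 [-1.0e-03  1.0e+00  8.0e-04]
 [ 2.2e-03  8.0e-04 -1.0e+00]] 0.0001392224208213492
to start, tool mm [ 253.  -221.2   99.5]
```

Run:
```python
from h import *
q=np.load("q.npy");g=[]
for n,(y0,y1,x0,x1) in dict(scene=(140,280,220,340),top=(95,265,180,310)).items():
    b=np.mean([eyes.camera(n).astype(float) for _ in range(4)],0)[y0:y1,x0:x1,::-1].astype(np.uint8)
    f=590/(y1-y0);b=cv2.resize(b,None,fx=f,fy=f,interpolation=cv2.INTER_CUBIC)[:589]
    # expected free edges when shut (red) at z=41 mm
    for k in range(6):
        e=(proj(n,W(q,[(-.063+.03*k,-.0155,.041),(-.063+.03*k,.0155,.041)]))+.5-[x0,y0])*f
        d=(e[1]-e[0])/3
        for p,s in((e[0],-1),(e[1],1)): cv2.line(b,tuple(map(int,p)),tuple(map(int,p+s*d)),(0,0,255),1)
    g.append(b)
o=np.hstack(g);o=cv2.resize(o,None,fx=min(1,800/o.shape[1]),fy=min(1,800/o.shape[1]));cv2.imwrite("pics/fin.png",o);print(o.shape)
```

```text
(492, 800, 3)
```

View pics/fin.png

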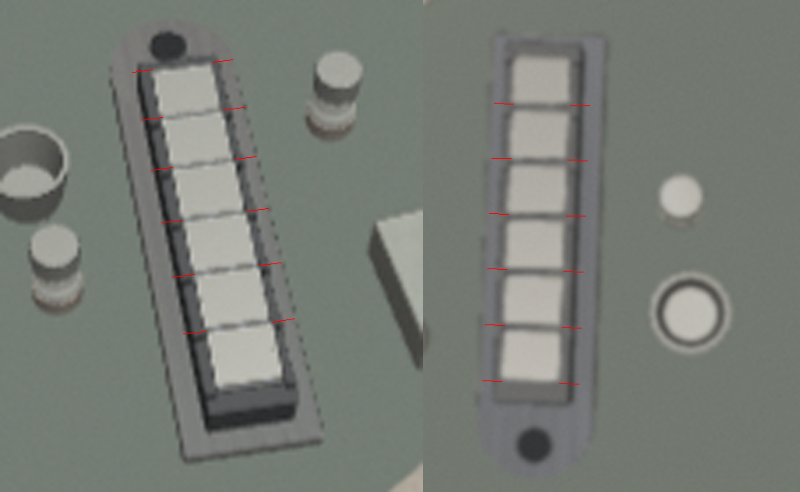

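All six free edges sit on the red shut-lid marks in both views, evenly spaced (for example at (190,330) and (160,70) in the scene crop). The cassette and its neighbours haven't moved. Handing in.

```bash
python3 -c "
from workcell import r
print(r.close_job())"
```

```text
the job is handed in; nothing more can be done
None
```

In one light, low pass from lid 1 to lid 6 all six lids were closed, as far as both cameras show; the cassette, vials and cup look unmoved, the arm is clear (I did not check the carton separately), and the job is handed in.

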